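# Nest the forming dies and lock the keeper

## Robot

A 6-joint arm with a two-finger parallel gripper is mounted at the origin on the work surface. World frame = base frame: x ahead of the robot, y to its left, z up, the work surface at z = 0. Lengths are in m, angles in rad, forces in N, time in s.
With the tool pointing down it reaches from about 0.35 to 0.775 m from the base axis. Payload 5.5 kg.
Tool frame: the origin (TCP) lies midway between the tips of the shut fingers; the grasp point (between the pads) lies 19 mm behind it; z points along the fingers, y is the direction in which the jaws open and shut (so a half turn about z gives the same grasp; the last joint's range is limited). The gripper opens to 85 mm and grips with 20 to 120 N. Pads are 22 mm wide; open, the fingers measure 114 mm over their backs; the gripper's body (76 mm by 85 mm) begins 54 mm behind the grasp point. The pads swing forward as they close: fully open they stand 13 mm farther back than shut.
Start: joints at [-1.321, 0.313, 0.046, 1.304, 0, 1.431], TCP at [0.219, -0.532, 0.231] pointing down, gripper open.
Joint ranges: [-2.76, 2.76], [-0.86, 1.69], [-1.03, 1.26], [-2.2, 2.34], [-1.47, 1.5], [-3.14, 3.14]. Speed limits (rad/s): [2.57, 2.57, 3.14, 3.14, 3.14, 3.14].

## Interface

Orientations are given as a unit quaternion [w, x, y, z].
In Python, from workcell import env gives the robot as it stands.
- The arm moves only by the shell command python3 -m creep 'ROWS' [OPENING] [FORCE]. ROWS is JSON, a list of rows, each a list of 6 numbers: the shift along the tool's x, y, z in m, then the turn, a rotation vector about the tool's x, y, z in degrees. A call has exactly 8 rows; each row is the pose to reach, as a shift and turn from the pose commanded when the call began, along the tool's axes at that moment; what a row does not reach only later rows make up. A row lasts 1/10 s, in which the tool goes at most 50 mm and 8.59 degrees, less where a joint would pass 70% of its speed; a pose out of reach is approached as far as the arm can. A call with a gripper value outside its range is refused whole. OPENING is the finger opening in m, from 0 to 0.0854, set as the call begins (- or left out, the last holds). The fingers move at their own pace and stop on an object; FORCE is the grip in N (left out, the last holds). Time passes only in rows, so rows that repeat a pose let the fingers close, or fill a call up. It gives the time, the measured TCP pose, the force and the opening at its end, in the units of the state.
- env.get_state(): the state, without advancing time (a new reading comes with each control period).
- env.read_camera(name): name is "side" or "top"; returns (picture, depth): 420x560x3 uint8, blue, green, red; 420x560 float32, m along the optical axis (not along the pixel's ray), 0 where there is no reading.
- env.camera_params(name): a dict with "fx", "fy", "cx", "cy" (pixels), "position" and "orientation" of the camera in the world. Camera axes: x right, y up, looking along -z (the intrinsics and any distortion apply to the point x, -y, -z); pixel columns grow to the right and rows downward; lengths in m; the calibration is good to about 2 mm. A picture is of the moment at which its call begins. camera_params takes no time and is no camera call.
- env.hand_in(): hands the job in, once; it reports no verdict.
The state is a dict: "clock": time; "joint_pos": joint angles; "qvel": joint speeds; "tau": joint torques, N m; "tcp_pos": TCP position; "orientation": TCP orientation; "wrist_force": force on the tool from outside, world axes, zero at the start; "ft_torque": the same for the moment, N m; "finger_gap": finger opening in m.
Only numpy, scipy, OpenCV 4.12 (cv2) and the standard library are available. Lean on these libraries where they do the work, as an engineer would, in place of code of your own. Each camera call takes 0.05 s, during which the arm holds its last target. There are 200 camera calls.

## Task

Put the two steel forming dies whose feet match the pockets of the die holder each into its own pocket, standing upright and fully home, lowering them in rather than dropping them. Then turn the holder's keeper knob clockwise until it clicks past its detent and the brass bar lies over both feet. The round-footed die has no pocket: leave it, the hammer and the copper bowl where they are.

Things in the scene. Friction and masses are not known exactly. Their poses are not given: they have to be found in the camera images.
- holder: die holder, fixed to the bench: dark steel plate 100 mm (x) by 244 mm (y), 6 mm thick, carrying a nest block at each end (centres 78 mm from the middle along +y and -y; which is which varies) and the keeper in the middle. Origin: centre of the underside, y along its length
- nest_oblong_floor (a point): oblong pocket, 36 mm (x) by 58 mm (y), 14 mm deep, 2 mm free all round the oblong foot. Nest block 82 mm (x) by 74 mm (y), top face 14 mm above the pocket floor and 24 mm above the bench, in one or other end of the holder. This point: centre of the pocket floor, 10 mm above the bench; axes as the holder's
- nest_cross_floor (a point): cross-shaped pocket, two crossing slots 58 mm long and 24 mm wide along x and y, 14 mm deep, 2 mm free all round the cross foot. Nest block 82 mm (x) by 74 mm (y), top face 14 mm above the pocket floor and 24 mm above the bench, in one or other end of the holder. This point: centre of the pocket floor, 10 mm above the bench; axes as the holder's
- keeper (a joint): angle of the keeper (rad), grows clockwise seen from above: 0 = parked between the nests, 1.2 = locked, lying along the holder's y over the inner edges of both die feet (end stops at both). A snap-over spring holds it at either end and is passed at 0.6: it resists with up to about 0.1 N m till there, and let go before that it springs back, beyond it it snaps on to locked
- keeper_grip (a point): middle of the black bar grip of the keeper knob, on its vertical axis, 54 mm above the bench. The grip is 44 mm long (its x), 12 mm thick (its y), from 38 to 60 mm above the bench; x turns with the keeper. Below it the brass keeper bar, 124 mm long (along the same x), 14 mm wide, lies 28 to 34 mm above the bench, 4 mm above the nests and seated feet
- die_oblong: steel die with an oblong foot, 32 mm (x) by 54 mm (y), 14 mm thick; domed square neck 22 mm wide (faces along x and y) stands on its middle from 14 to 50 mm, dome to 56 mm. Origin: centre of the underside, z up. About 0.33 kg
- die_cross: steel die with a cross-shaped foot, two crossing arms 54 mm long and 20 mm wide along x and y, 14 mm thick; domed square neck 22 mm wide (faces along x and y) stands on its middle from 14 to 50 mm, dome to 56 mm. Origin: centre of the underside, z up. About 0.33 kg
- die_round: bystander: steel die with a round foot 54 mm in diameter, 14 mm thick; domed square neck 22 mm wide (faces along x and y) stands on its middle from 14 to 50 mm, dome to 56 mm. Origin: centre of the underside, z up
- hammer: bystander: hammer lying on the bench, about 260 mm long along x
- bowl: bystander: copper bowl, 110 mm wide and 50 mm high. Origin: centre of the underside
Not all that is in view belongs to the job. What is shaped like the die_cross but brown or pink is not meant.

How it is judged:
On the way, in this order (a step that is already met when the one before it is completed fails the run):
1. both dies are fully home in their own pockets (horizontal distance between die_oblong and nest_oblong_floor below 0.006 m and z of die_oblong in the frame of nest_oblong_floor below 0.003 m and angle between each of die_oblong, die_cross's own z axis and vertical below 0.07 rad and horizontal distance between die_cross and nest_cross_floor below 0.006 m and z of die_cross in the frame of nest_cross_floor below 0.003 m), for 0.2 s.
2. the keeper has clicked past its detent into the locked position (value of joint keeper above 1.05 rad), for 0.2 s.
At the end, for the whole second after the job is handed in: Both dies at rest in their own pockets: foot within 3 mm of the pocket floor, within 6 mm of its centre, upright within 4 degrees; keeper beyond 1.05 rad; the round die, hammer and bowl within 30 mm of where they started (all of step 1 and value of joint keeper above 1.05 rad and linear speed of each of die_oblong, die_cross below 0.02 m/s and distance of each of die_round, hammer, bowl from where it was at the start of the episode below 0.03 m); the robot touches nothing.
It fails at once if the oblong die falls freely more than about 13 mm over a nest ((horizontal distance between die_oblong and nest_oblong_floor below 0.05 m or horizontal distance between die_oblong and nest_cross_floor below 0.05 m) and linear speed of die_oblong above 0.5 m/s and contact force between the fingers and die_oblong below 0.2 N).
It fails at once if the cross die falls freely more than about 13 mm over a nest ((horizontal distance between die_cross and nest_oblong_floor below 0.05 m or horizontal distance between die_cross and nest_cross_floor below 0.05 m) and linear speed of die_cross above 0.5 m/s and contact force between the fingers and die_cross below 0.2 N).
It fails at once if the round die is disturbed (moved over 30 mm) (distance of die_round from where it was at the start of the episode above 0.03 m).
It fails at once if the hammer is disturbed (moved over 30 mm) (distance of hammer from where it was at the start of the episode above 0.03 m).
It fails at once if the bowl is disturbed (moved over 30 mm) (distance of bowl from where it was at the start of the episode above 0.03 m).
It also fails if it takes over 67 s, if anything falls off the work surface, if the arm or the gripper's body presses on something with over 40 N, if the wrist force passes 120 N, or if a joint passes its speed limit or range.

## Working session

There is one attempt and no reset: what is moved stays moved. The work goes in short steps, Python scripts to look and compute and a shell command to move; the robot and the scene stay as the last step left them, time stands still between calls to the robot, and variables do not carry over. Pictures are saved under pics/ and viewed, about 8 in all and at most 12, crops included, and the job is handed in when it is done.

```bash
mkdir -p pics; ls; cat > h.py <<'E'
from workcell import env
import numpy as np, cv2
from scipy.spatial.transform import Rotation as R
def q2R(q): return R.from_quat([q[1],q[2],q[3],q[0]]).as_matrix()
def pts(name):
    im,d=env.read_camera(name); return im,d
def ray(name,u,v):
    p=env.camera_params(name); u=np.asarray(u,float);v=np.asarray(v,float)
    r=np.stack([(u-p['cx'])/p['fx'],-(v-p['cy'])/p['fy'],-np.ones_like(u)],-1)
    return np.array(p['position']), r@q2R(p['orientation']).T
def plane(name,u,v,z):
    o,r=ray(name,u,v); return o+r*((z-o[2])/r[...,2])[...,None]
def cloud(name,d):
    v,u=np.mgrid[:d.shape[0],:d.shape[1]]
    o,r=ray(name,u,v); return o+r*d[...,None]
E
python3 - <<'E'
from h import *
for n in("top","side"):
    im,d=pts(n); cv2.imwrite(f"pics/{n}0.png",im); np.save(f"{n}0.npy",d)
    print(n,{k:np.round(v,4).tolist() if not isinstance(v,str) else v for k,v in env.camera_params(n).items()},(d==0).mean())
print(env.get_state())
E
```

```text
pics
top {'fx': 396.8391, 'fy': 396.8391, 'cx': 282.1948, 'cy': 203.6893, 'position': [0.4326, -0.0156, 0.9719], 'orientation': [0.7142, 0.0328, -0.0253, -0.6987]} 0.004056122448979592
side {'fx': 408.5239, 'fy': 408.5239, 'cx': 276.1156, 'cy': 206.0603, 'position': [0.0106, 0.5212, 0.8531], 'orientation': [-0.3445, -0.1345, 0.3478, 0.8616]} 0.004047619047619047
{'clock': 0.1, 'joint_pos': array([-1.32058553e+00,  3.13929171e-01,  4.51380169e-02,  1.30358640e+00,
       -1.39272949e-05,  1.43117336e+00]), 'qvel': array([ 6.62145021e-04, -2.46723003e-03,  3.05967207e-03, -1.64108486e-03,
        2.08985880e-03,  5.70263780e-05]), 'tau': array([ 1.96809902e-03, -4.81723201e+01,  2.99246281e+01,  1.26707825e-02,
       -2.07978974e-04,  6.25632538e-06]), 'tcp_pos': array([ 0.21838803, -0.53145116,  0.2305144 ]), 'orientation': array([-7.89021345e-04,  9.81063464e-01,  1.93684937e-01, -5.06469001e-05]), 'wrist_force': array([ 0.27555818, -0.33019099,  0.36776778]), 'ft_torque': array([ 0.05334744, -0.03681241, -0.02565875]), 'finger_gap': 0.08515896124466583}
```

View pics/top0.png

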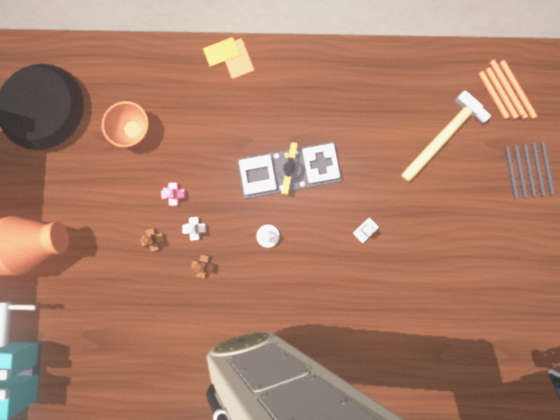

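View pics/side0.png

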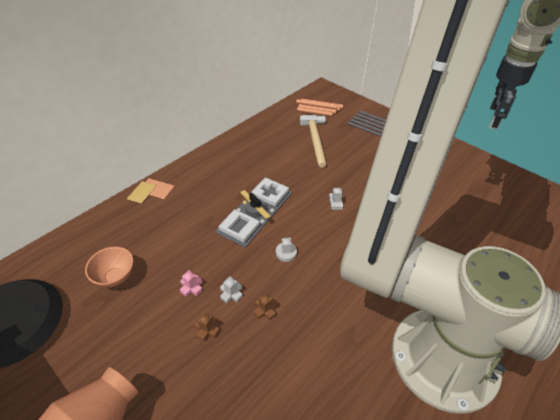

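```bash
python3 - <<'E'
from h import *
im=cv2.imread("pics/top0.png"); d=np.load("top0.npy"); P=cloud("top",d)
c=cv2.resize(im[130:280,130:400],None,fx=2.9,fy=2.9,interpolation=cv2.INTER_CUBIC); cv2.imwrite("pics/crop0.png",c)
hsv=cv2.cvtColor(im,cv2.COLOR_BGR2HSV)
# bench plane check
for u,v in((230,320),(330,280),(440,250),(230,210)): print("bench z",P[v,u].round(4))
for n,(u,v),r in(("cross",(194,229),17),("round",(267,236),17),("oblong",(366,230),17),("nestL",(258,174),28),("nestR",(321,162),28),("keeper",(290,168),30)):
    s=np.s_[v-r:v+r,u-r:u+r]; p=P[s].reshape(-1,3)
    m=(((hsv[s][...,1]<70)&(hsv[s][...,2]>100))).reshape(-1)
    print(n,"z pct",np.percentile(p[m,2],[5,25,50,75,90,98]).round(4))
    v_,u_=np.mgrid[s]; uu=np.stack([u_.ravel(),v_.ravel()],1)
    if n in("cross","round","oblong"):
        f=m&(p[:,2]>.006)&(p[:,2]<.022); t=m&(p[:,2]>.047)
        W=plane("top",uu[f,0],uu[f,1],.014); print("  foot",W[:,:2].mean(0).round(4),"bbox mid",((W.max(0)+W.min(0))/2)[:2].round(4), "dome",p[t].mean(0).round(4),t.sum())
        rc=cv2.minAreaRect(W[:,:2].astype(np.float32)*1000);print("  rect",np.round(rc[0],1),np.round(rc[1],1),round(rc[2],1))
    elif n!="keeper":
        f=m&(p[:,2]>.018)&(p[:,2]<.03); W=plane("top",uu[f,0],uu[f,1],.024)
        rc=cv2.minAreaRect(W[:,:2].astype(np.float32)*1000);print("  rect",np.round(rc[0],1),np.round(rc[1],1),round(rc[2],1))
    else:
        m=(hsv[s][...,1]>110)&(hsv[s][...,0]>20)&(hsv[s][...,0]<35)&(hsv[s][...,2]>120); m=m.ravel()
        W=plane("top",uu[m,0],uu[m,1],.034);rc=cv2.minAreaRect(W[:,:2].astype(np.float32)*1000);print("  brass rect",np.round(rc[0],1),np.round(rc[1],1),round(rc[2],1),m.sum(),p[m,2].mean())
        hi=(p[:,2]>.052); print("  grip",p[hi].mean(0).round(4),hi.sum())
E
```

```text
bench z [ 0.4326 -0.0156  0.9719]
bench z [ 0.3305 -0.1236  0.0037]
bench z [ 0.4082 -0.3902 -0.0017]
bench z [4.942e-01 1.234e-01 4.000e-04]
cross z pct [0.0002 0.0127 0.0156 0.046  0.0542 0.0569]
  foot [0.4477 0.2036] bbox mid [0.448  0.2059] dome [0.4474 0.2014 0.0727] 95
  rect [447.4 206.5] [50.  50.8] 46.8
round z pct [0.0001 0.0135 0.0152 0.0177 0.054  0.0575]
  foot [0.4339 0.0279] bbox mid [0.4339 0.028 ] dome [0.4342 0.027  0.083 ] 94
  rect [434.2  28.4] [51.7 51.5] 64.9
oblong z pct [0.0004 0.0132 0.0158 0.0491 0.0542 0.0573]
  foot [ 0.4527 -0.2028] bbox mid [ 0.4536 -0.2074] dome [ 0.453  -0.2044  0.0628] 96
  rect [ 453.  -206.8] [32.  54.8] 45.7
nestL z pct [0.0041 0.0077 0.0126 0.0251 0.0276 0.0365]
  rect [584.5  39.2] [ 82.9 109.4] 11.6
nestR z pct [0.0048 0.0078 0.0124 0.0252 0.0277 0.0353]
  rect [608.5 -78.3] [ 82.7 111. ] 11.6
keeper z pct [0.0046 0.0075 0.0126 0.0264 0.0333 0.0611]
  brass rect [0. 0.] [0. 0.] 0.0 0 nan
  grip [ 0.5793 -0.0193  0.1529] 109<stdin>:21: RuntimeWarning: Mean of empty slice.
  ret = ret.dtype.type(ret / rcount)
```

View pics/crop0.png

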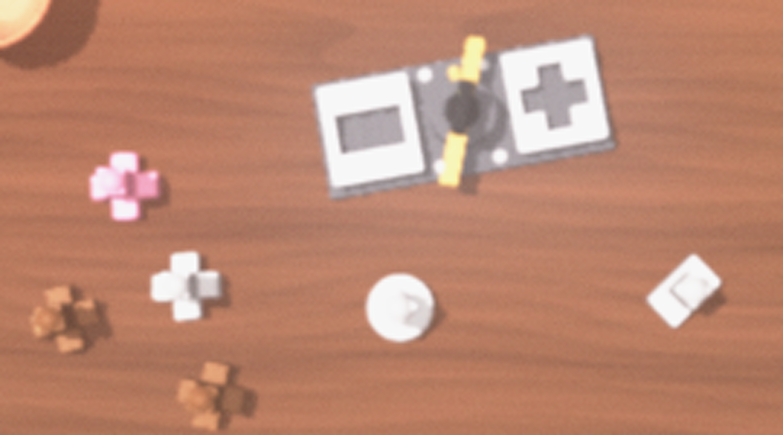

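The crop shows the steel cross die at top-image pixel (194,229). Lookalikes rejected by colour are the pink one (173,193) and the brown ones (152,239) and (202,266). The oblong die is at (366,230) and the round die at (267,236). The oblong nest is the left one (258,174), the cross nest the right one (321,162), and the brass bar is parked across the middle. Next I'll get poses with tighter masks and check them against the side camera.

```bash
cat >> h.py <<'E'
def rect(W):
    (c,s,a)=cv2.minAreaRect((W[:,:2]*1000).astype(np.float32)); b=cv2.boxPoints((c,s,a))
    e=[b[1]-b[0],b[2]-b[1]]; l=max(e,key=np.linalg.norm)
    return np.round(c,1),np.round(sorted(s),1),round(float(np.degrees(np.arctan2(l[1],l[0]))%180),1)
def blob(m,u,v,near=12):
    n,L,st,ce=cv2.connectedComponentsWithStats(m.astype(np.uint8))
    k=[i for i in range(1,n) if st[i,4]>15 and np.hypot(*(ce[i]-[u,v]))<near]
    k=max(k,key=lambda i:st[i,4]); y,x=np.nonzero(L==k); return x,y
def go(x,y,z,psi):
    """shift and turn (tool axes) to put TCP at x,y,z with tool x at world yaw psi deg (mod 180 jaws)"""
    s=env.get_state(); M=q2R(s['orientation']); dz=M.T@(np.array([x,y,z])-s['tcp_pos'])
    cur=np.degrees(np.arctan2(M[1,0],M[0,0]))
    print("shift mm",(dz*1000).round(1),"turn z",round((cur-psi+90)%180-90,1),"cur psi",round(cur,1),"tcp",s['tcp_pos'].round(4),"q",s['joint_pos'].round(2),"gap",round(s['finger_gap'],4),"F",s['wrist_force'].round(1),"t",round(s['clock'],2))
E
python3 - <<'E'
from h import *
im=cv2.imread("pics/top0.png"); hsv=cv2.cvtColor(im,cv2.COLOR_BGR2HSV)
S,V=hsv[...,1].astype(int),hsv[...,2].astype(int)
for n,u,v in(("oblong",258,174),("cross",321,162)):
    x,y=blob((S<60)&(V>175),u,v); h=cv2.convexHull(np.stack([x,y],1)).reshape(-1,2)
    # pocket centre
    print(n,"nest top",rect(plane("top",h[:,0],h[:,1],.024)))
for n,u,v in(("oblong",366,230),("cross",194,229),("round",267,236)):
    x,y=blob((S<70)&(V>130),u,v); W=plane("top",x,y,.014); r=rect(W); print(n,r)
    c=np.array(r[0])/1000; q=W[:,:2]-c; z=(q[:,0]+1j*q[:,1]); k=abs(z)>.018
    print("   harm4 yaw",np.degrees(np.angle((z[k]**4).sum())/4).round(1))
m=(hsv[...,0]>18)&(hsv[...,0]<38)&(S>90)&(V>130); m[:, :270]=0;m[:,310:]=0;m[:130]=0;m[205:]=0
y,x=np.nonzero(m); print("brass",len(x),rect(plane("top",x,y,.034)))
m=(V<70);m[:, :270]=0;m[:,310:]=0;m[:145]=0;m[190:]=0
x,y=blob(m,289,168); print("grip",len(x),rect(plane("top",x,y,.06)))
# side: nest tops & dies
im=cv2.imread("pics/side0.png"); hsv=cv2.cvtColor(im,cv2.COLOR_BGR2HSV); S,V=hsv[...,1].astype(int),hsv[...,2].astype(int)
for n,u,v,z,t in(("nest ob",239,225,.024,175),("nest cr",271,192,.024,175),("oblong",336,202,.014,130),("cross",231,291,.014,130),("round",286,250,.014,130)):
    try:
        x,y=blob((S<70)&(V>t),u,v); print("side",n,rect(plane("side",x,y,z)))
    except Exception as e: print(n,e)
E
```

```text
oblong nest top (array([583.4,  37. ]), array([ 95.5, 126.9]), 101.6)
cross nest top (array([607.8, -84.5]), array([ 96.2, 103.6]), 101.6)
oblong (array([ 452.4, -206.2]), array([35.4, 56.5]), 135.7)
   harm4 yaw 5.7
cross (array([446.8, 207.1]), array([52.5, 53.4]), 46.8)
   harm4 yaw 3.7
round (array([433.4,  28.5]), array([54.3, 56.2]), 46.6)
   harm4 yaw 9.5
brass 31 (array([596.1, -18.4]), array([ 15.7, 124.9]), 170.5)Traceback (most recent call last):
  File "<stdin>", line 15, in <module>
  File "h.py", line 23, in blob
    k=max(k,key=lambda i:st[i,4]); y,x=np.nonzero(L==k); return x,y
ValueError: max() iterable argument is empty
```

```bash
python3 - <<'E'
from h import *
im=cv2.imread("pics/top0.png"); hsv=cv2.cvtColor(im,cv2.COLOR_BGR2HSV); S,V=hsv[...,1].astype(int),hsv[...,2].astype(int)
def one(name,V,S,n,u,v,hi,z,near=12):
  try:
    m=(S<60)&(V>hi)
    x,y=blob(m,u,v,near); print(name,n,"n",len(x),rect(plane(name,x,y,z)))
  except Exception as e: print(name,n,e)
for t in(205,225):
  one("top",V,S,"nest ob",258,174,t,.024); one("top",V,S,"nest cr",321,162,t,.024)
for n,u,v in(("pocket ob",258,175),("pocket cr",321,162)):
  m=(V<200); m2=np.zeros_like(m); m2[v-15:v+15,u-16:u+16]=m[v-15:v+15,u-16:u+16]
  x,y=blob(m2,u,v,10); print(n,rect(plane("top",x,y,.024)), plane("top",x,y,.024).mean(0).round(4))
im=cv2.imread("pics/side0.png"); hsv=cv2.cvtColor(im,cv2.COLOR_BGR2HSV); S,V=hsv[...,1].astype(int),hsv[...,2].astype(int)
for n,u,v,z,t in(("nest ob",239,225,.024,190),("nest cr",271,192,.024,190),("oblong",336,202,.014,130),("cross",231,291,.014,130),("round",286,250,.014,130)): one("side",V,S,n,u,v,t,z,18)
E
python3 -c "
from h import *
go(.4474,.2065,.15,3)"
```

```text
top nest ob n 871 (array([581.1,  58.2]), array([78.7, 86.6]), 11.6)
top nest cr n 853 (array([612.2, -95.1]), array([78.4, 86.2]), 11.6)
top nest ob n 797 (array([581.1,  57.8]), array([77. , 84.9]), 11.3)
top nest cr n 766 (array([612.2, -95.1]), array([76.6, 84.5]), 11.6)
pocket ob (array([580.9,  57.4]), array([30.8, 53. ]), 101.6) [0.5811 0.0578 0.024 ]
pocket cr (array([612.5, -94.9]), array([46.9, 47.5]), 149.2) [ 0.6124 -0.095   0.024 ]
side nest ob n 383 (array([581.1,  53.6]), array([79.7, 80.2]), 11.8)
side nest cr n 289 (array([611.7, -95.3]), array([73.3, 79.6]), 11.6)
side oblong n 245 (array([ 456.2, -209.9]), array([36.5, 87.8]), 129.9)
side cross n 318 (array([450.6, 205.4]), array([49.5, 71.1]), 140.2)
side round n 367 (array([436.3,  29.5]), array([54.1, 75.3]), 151.9)
shift mm [ 492.3 -595.4   81.5] turn z 19.3 cur psi 22.3 tcp [ 0.2184 -0.5315  0.2305] q [-1.32  0.31  0.05  1.3  -0.    1.43] gap 0.0852 F [ 0.3 -0.3  0.4] t 0.1
```

```bash
python3 -c "
from h import *
go(.4527,-.2065,.15,135.7)"
```

```text
shift mm [ 340.2 -211.4   80.9] turn z 66.6 cur psi 22.3 tcp [ 0.2184 -0.5315  0.2305] q [-1.32  0.31  0.05  1.3  -0.    1.43] gap 0.0852 F [ 0.3 -0.3  0.4] t 0.1
```

```bash
python3 -m creep '[[0.02,-0.013,0,0,0,-8],[0.06,-0.037,0.01,0,0,-16],[0.1,-0.062,0.02,0,0,-24],[0.14,-0.087,0.03,0,0,-32],[0.18,-0.112,0.04,0,0,-40],[0.22,-0.137,0.05,0,0,-48],[0.26,-0.162,0.055,0,0,-56],[0.3,-0.186,0.06,0,0,-64]]' 0.06 40; python3 -c "
from h import *
go(.4527,-.2065,.15,135.7)"
```

```text
clock: 0.9
tcp_pos: [0.4257, -0.2438, 0.1707]
orientation: [-0.0, 0.727, 0.686, -0.0]
wrist_force: [0.4, -0.4, -0.1]
finger_gap: 0.06
shift mm [38.8 24.8 20.7] turn z -49.0 cur psi 86.7 tcp [ 0.4257 -0.2438  0.1707] q [-0.68  0.18 -0.28  1.11 -0.    0.95] gap 0.06 F [ 0.4 -0.4 -0.1] t 0.9
```

```bash
python3 -m creep '[[0.01,0.006,0.01,0,0,-8],[0.02,0.012,0.02,0,0,-16],[0.03,0.018,0.03,0,0,-24],[0.039,0.025,0.04,0,0,-32],[0.039,0.025,0.05,0,0,-40],[0.039,0.025,0.06,0,0,-48],[0.039,0.025,0.06,0,0,-49],[0.039,0.025,0.06,0,0,-49]]'; python3 - <<'E'
from h import *
go(.4527,-.2065,.02,135.7)
im,d=pts("top");im2,_=pts("side")
c=np.hstack([cv2.resize(im[180:300,300:450],None,fx=2.6,fy=2.6),cv2.resize(im2[120:240,250:400],None,fx=2.6,fy=2.6)])
cv2.imwrite("pics/a.png",c)
E
```

```text
clock: 1.7
tcp_pos: [0.4525, -0.2084, 0.1111]
orientation: [-0.0, 0.381, 0.924, 0.0]
wrist_force: [0.6, -0.7, 0.6]
finger_gap: 0.0599
shift mm [ 1.1  1.5 91.1] turn z -0.5 cur psi 135.2 tcp [ 0.4525 -0.2084  0.1111] q [-0.59  0.24 -0.36  0.97 -0.    0.19] gap 0.0599 F [ 0.6 -0.7  0.6] t 1.7
```

View pics/a.png

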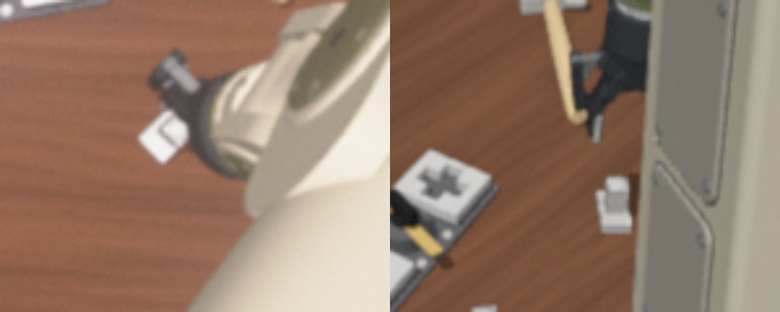

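The picture shows the open jaws centred above the oblong die (crop-left ~(170,130)), squared to its neck. I'll lower and grip.

```bash
python3 -m creep '[[0.001,0.0015,0.015,0,0,0],[0.001,0.0015,0.03,0,0,0],[0.001,0.0015,0.045,0,0,0],[0.001,0.0015,0.06,0,0,0],[0.001,0.0015,0.075,0,0,0],[0.001,0.0015,0.085,0,0,0],[0.001,0.0015,0.09,0,0,0],[0.001,0.0015,0.09,0,0,0]]' && python3 -m creep '[[0,0,0,0,0,0],[0,0,0,0,0,0],[0,0,0,0,0,0],[0,0,0,0,0,0],[0,0,0,0,0,0],[0,0,0,0,0,0],[0,0,0,0,0,0],[0,0,0,0,0,0]]' 0.0 60; python3 -c "
from h import *
go(.4527,-.2065,.12,135.7)"
```

```text
clock: 2.6
tcp_pos: [0.4529, -0.2067, 0.0211]
orientation: [-0.0, 0.38, 0.925, 0.0]
wrist_force: [-0.1, 0.3, 0.5]
finger_gap: 0.0601
clock: 3.4
tcp_pos: [0.4538, -0.2071, 0.0221]
orientation: [0.001, 0.38, 0.925, -0.0]
wrist_force: [-0.2, -0.0, 6.3]
finger_gap: 0.0212
shift mm [  1.1  -0.3 -97.9] turn z -0.4 cur psi 135.3 tcp [ 0.4538 -0.2071  0.0221] q [-0.59  0.33 -0.48  0.75  0.    0.19] gap 0.0212 F [-0.2 -0.   6.3] t 3.4
```

```bash
python3 -m creep '[[0,0,0,0,0,0],[0,0,0,0,0,0],[0,0,0,0,0,0],[0,0,-0.003,0,0,0],[0,0,-0.006,0,0,0],[0,0,-0.006,0,0,0],[0,0,-0.006,0,0,0],[0,0,-0.006,0,0,0]]' 0.045 && python3 -m creep '[[0,0,0,0,0,0],[0,0,0,0,0,0],[0,0,0,0,0,0],[0,0,0,0,0,0],[0,0,0,0,0,0],[0,0,0,0,0,0],[0,0,0,0,0,0],[0,0,0,0,0,0]]' 0.0 60 && python3 -m creep '[[0,0,-0.005,0,0,0],[0,0,-0.02,0,0,0],[0,0,-0.04,0,0,0],[0,0,-0.06,0,0,0],[0,0,-0.08,0,0,0],[0,0,-0.095,0,0,0],[0,0,-0.1,0,0,0],[0,0,-0.1,0,0,0]]';  python3 -c "
from h import *
go(.581,.0579,.12,101.6)"
```

```text
clock: 4.2
tcp_pos: [0.4531, -0.2068, 0.0273]
orientation: [0.0, 0.38, 0.925, -0.0]
wrist_force: [-0.6, 0.7, 0.1]
finger_gap: 0.045
clock: 5.0
tcp_pos: [0.4532, -0.2067, 0.0274]
orientation: [0.0, 0.38, 0.925, 0.0]
wrist_force: [0.2, 1.3, 3.2]
finger_gap: 0.0209
clock: 5.8
tcp_pos: [0.4532, -0.207, 0.1275]
orientation: [0.0, 0.38, 0.925, -0.0]
wrist_force: [0.1, 0.4, -3.9]
finger_gap: 0.0211
shift mm [ 95.3 278.2   7.4] turn z 33.7 cur psi 135.3 tcp [ 0.4532 -0.207   0.1275] q [-0.59  0.22 -0.34  1.01 -0.    0.19] gap 0.0211 F [ 0.1  0.4 -3.9] t 5.8
```

```bash
python3 -m creep '[[0.006,0.02,0,0,0,4],[0.02,0.06,0,0,0,9],[0.035,0.1,0,0,0,14],[0.05,0.145,0,0,0,19],[0.065,0.19,0,0,0,24],[0.08,0.235,0,0,0,29],[0.09,0.265,0,0,0,33.7],[0.095,0.278,0,0,0,33.7]]' && python3 -m creep '[[0,0,0,0,0,0],[0,0,0,0,0,0],[0,0,0,0,0,0],[0,0,0,0,0,0],[0,0,0,0,0,0],[0,0,0,0,0,0],[0,0,0,0,0,0],[0,0,0,0,0,0]]';  python3 - <<'E'
from h import *
go(.581,.0579,.06,101.6)
im,d=pts("top");im2,_=pts("side")
c=np.hstack([cv2.resize(im[110:240,200:350],None,fx=2.6,fy=2.6),cv2.resize(im2[140:270,180:330],None,fx=2.6,fy=2.6)])
cv2.imwrite("pics/b.png",c)
E
```

```text
clock: 6.6
tcp_pos: [0.5811, 0.0605, 0.1255]
orientation: [-0.001, 0.631, 0.776, -0.0]
wrist_force: [-0.2, -1.2, -3.0]
finger_gap: 0.0208
clock: 7.4
tcp_pos: [0.581, 0.0575, 0.1274]
orientation: [0.0, 0.632, 0.775, -0.0]
wrist_force: [0.3, 0.1, -2.6]
finger_gap: 0.0206
shift mm [ 0.4  0.1 67.4] turn z 0.0 cur psi 101.6 tcp [0.581  0.0575 0.1274] q [-0.04  0.38 -0.12  1.07 -0.    1.33] gap 0.0206 F [ 0.3  0.1 -2.6] t 7.4
```

View pics/b.png

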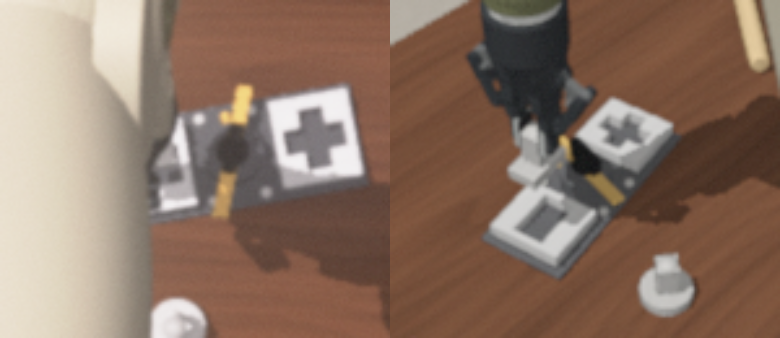

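```bash
python3 -m creep '[[0.0004,0,0.015,0,0,0],[0.0004,0,0.03,0,0,0],[0.0004,0,0.045,0,0,0],[0.0004,0,0.06,0,0,0],[0.0004,0,0.068,0,0,0],[0.0004,0,0.072,0,0,0],[0.0004,0,0.074,0,0,0],[0.0004,0,0.076,0,0,0]]';  python3 -c "
from h import *
go(.581,.0579,.0374,101.6)"
```

```text
clock: 8.3
tcp_pos: [0.5815, 0.0581, 0.0518]
orientation: [0.001, 0.632, 0.775, 0.0]
wrist_force: [0.3, -0.3, -2.4]
finger_gap: 0.021
shift mm [-0.1 -0.5 14.4] turn z 0.0 cur psi 101.6 tcp [0.5815 0.0581 0.0518] q [-0.04  0.44 -0.22  0.9  -0.    1.33] gap 0.021 F [ 0.3 -0.3 -2.4] t 8.3
```

```bash
python3 -m creep '[[0,0,0.002,0,0,0],[0,0,0.004,0,0,0],[0,0,0.006,0,0,0],[0,0,0.008,0,0,0],[0,0,0.01,0,0,0],[0,0,0.012,0,0,0],[0,0,0.0135,0,0,0],[0,0,0.014,0,0,0]]';  python3 -c "
from h import *
go(.581,.0579,.0374,101.6)"
```

```text
clock: 9.1
tcp_pos: [0.5809, 0.0581, 0.0375]
orientation: [0.0, 0.632, 0.775, -0.0]
wrist_force: [-1.9, -1.2, 1.9]
finger_gap: 0.0207
shift mm [-0.2  0.   0.1] turn z 0.0 cur psi 101.6 tcp [0.5809 0.0581 0.0375] q [-0.04  0.46 -0.24  0.87 -0.    1.33] gap 0.0207 F [-1.9 -1.2  1.9] t 9.1
```

```bash
python3 -m creep '[[0,0,0,0,0,0],[0,0,0,0,0,0],[0,0,0,0,0,0],[0,0,0,0,0,0],[0,0,0,0,0,0],[0,0,-0.02,0,0,0],[0,0,-0.05,0,0,0],[0,0,-0.08,0,0,0]]' 0.05 && python3 -c "
from h import *
go(.4474,.2068,.12,93)"
```

```text
clock: 9.9
tcp_pos: [0.5803, 0.0581, 0.1177]
orientation: [-0.001, 0.632, 0.775, -0.0]
wrist_force: [0.4, -0.3, -0.5]
finger_gap: 0.0499
shift mm [ 172.4 -100.2   -2.2] turn z 8.6 cur psi 101.6 tcp [0.5803 0.0581 0.1177] q [-0.04  0.39 -0.13  1.05 -0.    1.33] gap 0.0499 F [ 0.4 -0.3 -0.5] t 9.9
```

```bash
python3 -m creep '[[0.015,-0.009,0,0,0,2],[0.05,-0.03,0,0,0,4],[0.09,-0.052,0,0,0,6],[0.13,-0.076,0,0,0,8.6],[0.16,-0.093,0,0,0,8.6],[0.172,-0.1,0,0,0,8.6],[0.172,-0.1,0,0,0,8.6],[0.172,-0.1,0,0,0,8.6]]' && python3 - <<'E'
from h import *
go(.4474,.2068,.027,93)
im,d=pts("top");im2,_=pts("side")
c=np.hstack([cv2.resize(im[140:270,180:330],None,fx=2.6,fy=2.6),cv2.resize(im2[190:320,170:320],None,fx=2.6,fy=2.6)])
cv2.imwrite("pics/c.png",c); cv2.imwrite("pics/c_top.png",im)
E
```

```text
clock: 10.7
tcp_pos: [0.4492, 0.2062, 0.1175]
orientation: [0.001, 0.688, 0.726, 0.0]
wrist_force: [0.2, -0.5, -0.7]
finger_gap: 0.0503
shift mm [ 0.7 -1.9 90.5] turn z 0.1 cur psi 93.1 tcp [0.4492 0.2062 0.1175] q [ 0.27  0.22 -0.36  0.98 -0.    1.79] gap 0.0503 F [ 0.2 -0.5 -0.7] t 10.7
```

View pics/c.png

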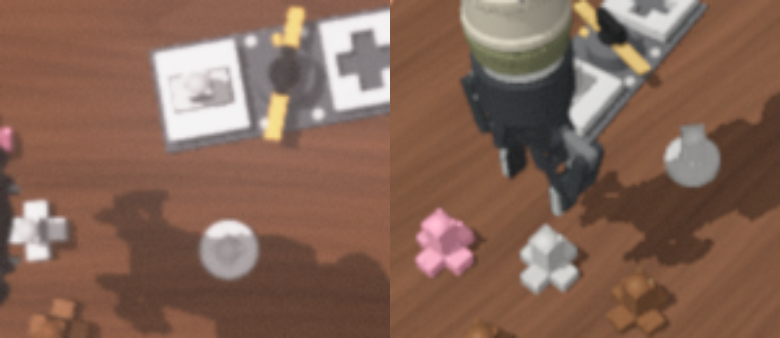

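The oblong die sits inside its pocket with an even dark gap round it (crop-left ~(202,88)), and the jaws are above the steel cross die. I'll lower, grip and lift.

```bash
python3 -m creep '[[0.0005,-0.001,0.015,0,0,0],[0.0005,-0.001,0.03,0,0,0],[0.0005,-0.001,0.045,0,0,0],[0.0005,-0.001,0.06,0,0,0],[0.0005,-0.001,0.075,0,0,0],[0.0005,-0.001,0.085,0,0,0],[0.0005,-0.001,0.09,0,0,0],[0.0005,-0.001,0.09,0,0,0]]' && python3 -m creep '[[0,0,0,0,0,0],[0,0,0,0,0,0],[0,0,0,0,0,0],[0,0,0,0,0,0],[0,0,0,0,0,0],[0,0,0,0,0,0],[0,0,0,0,0,0],[0,0,0,0,0,0]]' 0.0 60 && python3 -m creep '[[0,0,-0.005,0,0,0],[0,0,-0.02,0,0,0],[0,0,-0.04,0,0,0],[0,0,-0.06,0,0,0],[0,0,-0.08,0,0,0],[0,0,-0.095,0,0,0],[0,0,-0.1,0,0,0],[0,0,-0.1,0,0,0]]';  python3 -c "
from h import *
go(.6123,-.095,.13,101.6)"
```

```text
clock: 11.6
tcp_pos: [0.4472, 0.2063, 0.0267]
orientation: [-0.0, 0.688, 0.725, -0.001]
wrist_force: [-1.2, 0.4, 0.3]
finger_gap: 0.0499
clock: 12.4
tcp_pos: [0.448, 0.2071, 0.0281]
orientation: [0.001, 0.688, 0.726, 0.001]
wrist_force: [-0.7, 1.1, 5.9]
finger_gap: 0.0209
clock: 13.2
tcp_pos: [0.4473, 0.2069, 0.1275]
orientation: [0.0, 0.688, 0.726, 0.0]
wrist_force: [0.1, 0.2, -3.6]
finger_gap: 0.0208
shift mm [-310.2  148.8   -2.4] turn z -8.6 cur psi 93.0 tcp [0.4473 0.2069 0.1275] q [ 0.27  0.21 -0.35  1.01 -0.    1.79] gap 0.0208 F [ 0.1  0.2 -3.6] t 13.2
```

```bash
python3 -m creep '[[-0.015,0.007,0,0,0,0],[-0.055,0.026,0,0,0,-2],[-0.1,0.048,0,0,0,-4],[-0.145,0.07,0,0,0,-6],[-0.19,0.091,0,0,0,-8.6],[-0.235,0.113,0,0,0,-8.6],[-0.28,0.134,0,0,0,-8.6],[-0.31,0.149,0,0,0,-8.6]]' && python3 -m creep '[[0,0,0,0,0,0],[0,0,0,0,0,0],[0,0,0,0,0,0],[0,0,0,0,0,0],[0,0,0,0,0,0],[0,0,0.015,0,0,0],[0,0,0.03,0,0,0],[0,0,0.03,0,0,0]]';  python3 - <<'E'
from h import *
go(.6123,-.095,.055,101.6)
im2,_=pts("side")
c=np.hstack([cv2.resize(im2[110:260,200:350],None,fx=3.5,fy=3.5)])
cv2.imwrite("pics/d.png",c)
E
```

```text
clock: 14.0
tcp_pos: [0.6129, -0.098, 0.1254]
orientation: [-0.001, 0.633, 0.774, -0.001]
wrist_force: [-0.5, 0.9, -3.8]
finger_gap: 0.0207
clock: 14.8
tcp_pos: [0.6106, -0.0936, 0.0954]
orientation: [-0.002, 0.631, 0.775, -0.001]
wrist_force: [-1.2, -0.1, -3.4]
finger_gap: 0.0206
shift mm [-1.8  1.5 40.4] turn z 0.1 cur psi 101.7 tcp [ 0.6106 -0.0936  0.0954] q [-0.28  0.47 -0.07  1.04 -0.    1.08] gap 0.0206 F [-1.2 -0.1 -3.4] t 14.8
```

View pics/d.png

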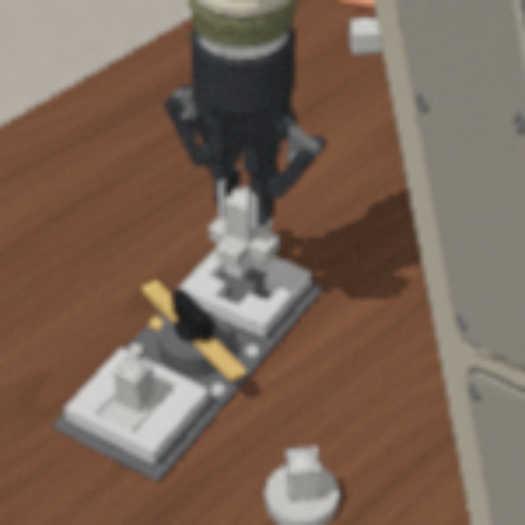

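The cross die hangs upright and square over the cross pocket (crop ~(242,245)), and the oblong die is seated. I'll lower to just above the nest.

```bash
python3 -m creep '[[0,0,0.01,0,0,0],[0,0,0.02,0,0,0],[0,0,0.03,0,0,0],[0,0,0.038,0,0,0],[0,0,0.04,0,0,0],[0,0,0.04,0,0,0],[0,0,0.04,0,0,0],[0,0,0.04,0,0,0]]';  python3 -c "
from h import *
go(.6123,-.095,.038,101.6)"
```

```text
clock: 15.65
tcp_pos: [0.6129, -0.095, 0.0578]
orientation: [0.001, 0.632, 0.775, 0.0]
wrist_force: [0.0, 0.3, -3.6]
finger_gap: 0.0207
shift mm [ 0.1 -0.6 19.8] turn z 0.0 cur psi 101.6 tcp [ 0.6129 -0.095   0.0578] q [-0.28  0.5  -0.12  0.96 -0.    1.08] gap 0.0207 F [ 0.   0.3 -3.6] t 15.65
```

```bash
python3 -m creep '[[0,-0.0005,0.004,0,0,0],[0,-0.0005,0.007,0,0,0],[0,-0.0005,0.01,0,0,0],[0,-0.0005,0.0125,0,0,0],[0,-0.0005,0.015,0,0,0],[0,-0.0005,0.017,0,0,0],[0,-0.0005,0.0185,0,0,0],[0,-0.0005,0.0195,0,0,0]]';  python3 -c "
from h import *
go(.6123,-.095,.0375,101.6)"
```

```text
clock: 16.45
tcp_pos: [0.612, -0.095, 0.0382]
orientation: [0.0, 0.632, 0.775, -0.0]
wrist_force: [-3.1, -0.0, 6.2]
finger_gap: 0.0207
shift mm [-0.   0.3  0.7] turn z 0.0 cur psi 101.6 tcp [ 0.612  -0.095   0.0382] q [-0.28  0.52 -0.14  0.92 -0.    1.08] gap 0.0207 F [-3.1 -0.   6.2] t 16.45
```

```bash
python3 -m creep '[[0,0,0,0,0,0],[0,0,0,0,0,0],[0,0,0,0,0,0],[0,0,0,0,0,0],[0,0,0,0,0,0],[0,0,-0.02,0,0,0],[0,0,-0.05,0,0,0],[0,0,-0.09,0,0,0]]' 0.05 && python3 -c "
from h import *
go(.5962,-.0184,.13,170.5)"
```

```text
clock: 17.25
tcp_pos: [0.6104, -0.0945, 0.1268]
orientation: [-0.002, 0.632, 0.775, -0.001]
wrist_force: [1.5, 0.1, -1.4]
finger_gap: 0.0499
shift mm [77.4  1.4 -3. ] turn z -68.9 cur psi 101.6 tcp [ 0.6104 -0.0945  0.1268] q [-0.28  0.45 -0.02  1.11 -0.    1.08] gap 0.0499 F [ 1.5  0.1 -1.4] t 17.25
```

```bash
python3 -m creep '[[0.005,0,-0.01,0,0,-8.5],[0.02,0,-0.02,0,0,-17],[0.035,0,-0.03,0,0,-25.5],[0.05,0,-0.04,0,0,-34],[0.065,0.001,-0.05,0,0,-42.5],[0.077,0.001,-0.06,0,0,-51],[0.077,0.001,-0.06,0,0,-59.5],[0.077,0.001,-0.06,0,0,-68]]' 0.045; python3 - <<'E'
from h import *
go(.5962,-.0184,.06,170.5)
im2,d=pts("side"); P=cloud("side",d); np.save("s.npy",P)
for n,c in(("ob",(.581,.058)),("cr",(.612,-.095))):
    m=(np.hypot(P[...,0]-c[0],P[...,1]-c[1])<.012)&(P[...,2]<.085)&(P[...,2]>.05)
    print(n,"dome",np.percentile(P[m][:,2],[50,90,97]).round(4),P[m].mean(0).round(4),m.sum())
    r=np.hypot(P[...,0]-c[0],P[...,1]-c[1]); m=(r>.014)&(r<.022)&(P[...,2]<.04); print("  foot z",np.percentile(P[m][:,2],[25,50,75]).round(4))
c=cv2.resize(im2[130:260,200:350],None,fx=3.5,fy=3.5)
cv2.imwrite("pics/e.png",c)
E
```

```text
clock: 18.05
tcp_pos: [0.5976, -0.0187, 0.1884]
orientation: [0.001, 0.087, 0.996, -0.0]
wrist_force: [-0.5, -0.4, 0.8]
finger_gap: 0.0451
shift mm [1.500e+00 1.000e-01 1.284e+02] turn z -0.5 cur psi 170.0 tcp [ 0.5976 -0.0187  0.1884] q [-0.17  0.37  0.02  1.22 -0.    0.01] gap 0.0451 F [-0.5 -0.4  0.8] t 18.05
ob dome [0.0626 0.0655 0.0666] [0.5779 0.0607 0.0618] 44
  foot z [0.0225 0.0241 0.0266]
cr dome [0.0629 0.0653 0.0672] [ 0.6084 -0.0915  0.0622] 30
  foot z [0.0226 0.0243 0.0281]
```

View pics/e.png

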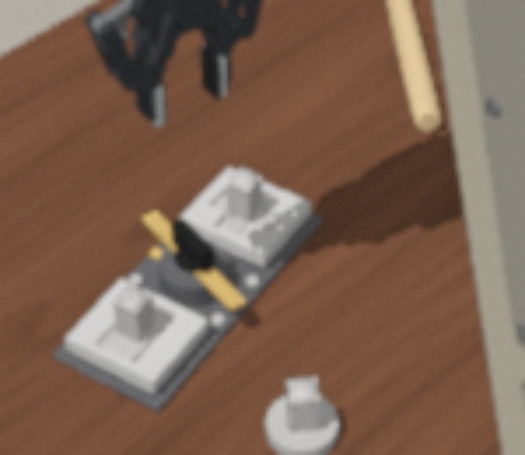

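Depth puts both domes at about 66 mm and both foot tops at 24 mm, which is fully home, and the picture agrees. Now down onto the knob.

```bash
python3 -m creep '[[0,0,0.02,0,0,-0.5],[0,0,0.045,0,0,-0.5],[0,0,0.07,0,0,-0.5],[0,0,0.095,0,0,-0.5],[0,0,0.12,0,0,-0.5],[0,0,0.135,0,0,-0.5],[0,0,0.145,0,0,-0.5],[0,0,0.149,0,0,-0.5]]' && python3 -m creep '[[0,0,0,0,0,0],[0,0,0,0,0,0],[0,0,0,0,0,0],[0,0,0,0,0,0],[0,0,0,0,0,0],[0,0,0,0,0,0],[0,0,0,0,0,0],[0,0,0,0,0,0]]' 0.0 60; python3 -c "
from h import *
go(.5962,-.0184,.039,101.6)"
```

```text
clock: 18.9
tcp_pos: [0.5968, -0.0193, 0.0377]
orientation: [-0.001, 0.087, 0.996, 0.0]
wrist_force: [0.3, -0.1, -0.0]
finger_gap: 0.0448
clock: 19.7
tcp_pos: [0.5982, -0.0194, 0.04]
orientation: [0.001, 0.086, 0.996, -0.0]
wrist_force: [-1.1, 0.0, 5.5]
finger_gap: 0.0109
shift mm [2.2 0.7 1. ] turn z 68.5 cur psi 170.1 tcp [ 0.5982 -0.0194  0.04  ] q [-0.17  0.48 -0.2   0.89 -0.    0.01] gap 0.0109 F [-1.1  0.   5.5] t 19.7
```

```bash
python3 -m creep '[[0,0,0,0,0,5],[0,0,0,0,0,11],[0,0,0,0,0,17],[0,0,0,0,0,23],[0,0,0,0,0,29],[0,0,0,0,0,35],[0,0,0,0,0,41],[0,0,0,0,0,46]]' - 80 && python3 -m creep '[[0,0,0,0,0,5],[0,0,0,0,0,10],[0,0,0,0,0,15],[0,0,0,0,0,19],[0,0,0,0,0,22],[0,0,0,0,0,22],[0,0,0,0,0,22],[0,0,0,0,0,22]]'; python3 -c "
from h import *
go(.5962,-.0184,.039,101.6);print(env.get_state()['ft_torque'])"
```

```text
clock: 20.5
tcp_pos: [0.5975, -0.0205, 0.04]
orientation: [0.001, 0.471, 0.882, -0.001]
wrist_force: [-2.8, -3.5, 8.5]
finger_gap: 0.0103
clock: 21.3
tcp_pos: [0.5969, -0.0208, 0.04]
orientation: [0.001, 0.629, 0.777, -0.001]
wrist_force: [-5.0, -3.7, 9.6]
finger_gap: 0.0103
shift mm [ 2.5 -0.2  1. ] turn z 0.4 cur psi 102.0 tcp [ 0.5969 -0.0208  0.04  ] q [-0.17  0.48 -0.2   0.89 -0.    1.19] gap 0.0103 F [-5.  -3.7  9.6] t 21.3
[-0.82039581  0.96854699 -0.06607352]
```

Release, rise straight up, then back off toward the robot to clear the view.

```bash
python3 -m creep '[[0,0,0,0,0,0],[0,0,0,0,0,0],[0,0,0,0,0,0],[0,0,0,0,0,0],[0,0,0,0,0,0],[0,0,-0.03,0,0,0],[0,0,-0.07,0,0,0],[0,0,-0.11,0,0,0]]' 0.04 && python3 -m creep '[[0,0,-0.03,0,0,0],[-0.05,0,-0.05,0,0,0],[-0.1,0,-0.06,0,0,0],[-0.15,0,-0.06,0,0,0],[-0.2,0,-0.06,0,0,0],[-0.25,0,-0.06,0,0,0],[-0.25,0,-0.06,0,0,0],[-0.25,0,-0.06,0,0,0]]'; python3 - <<'E'
from h import *
go(.5,-.3,.2,101.6)
im,d=pts("top");im2,d2=pts("side")
hsv=cv2.cvtColor(im,cv2.COLOR_BGR2HSV); S,V=hsv[...,1].astype(int),hsv[...,2].astype(int)
m=(hsv[...,0]>18)&(hsv[...,0]<38)&(S>90)&(V>100); m[:, :250]=0;m[:,330:]=0;m[:130]=0;m[205:]=0
y,x=np.nonzero(m); print("brass",len(x),rect(plane("top",x,y,.034)))
x,y=blob((S<70)&(V>130),267,236); print("round",rect(plane("top",x,y,.014)))
for nm,dd in(("top",d),("side",d2)):
  P=cloud(nm,dd)
  for n,c in(("ob",(.581,.058)),("cr",(.612,-.095))):
    r=np.hypot(P[...,0]-c[0],P[...,1]-c[1]); m=(r<.012)&(P[...,2]<.085)&(P[...,2]>.05)
    if m.sum(): print(nm,n,"dome",np.percentile(P[m][:,2],[50,90,97]).round(4),P[m].mean(0).round(4),m.sum())
c=np.hstack([cv2.resize(im[90:260,200:350],None,fx=2.6,fy=2.6),cv2.resize(im2[120:290,200:350],None,fx=2.6,fy=2.6)])
cv2.imwrite("pics/f.png",c)
E
```

```text
clock: 22.1
tcp_pos: [0.5968, -0.0191, 0.1493]
orientation: [-0.001, 0.628, 0.778, -0.0]
wrist_force: [1.4, -0.1, 0.5]
finger_gap: 0.0396
clock: 22.9
tcp_pos: [0.6496, -0.2655, 0.2075]
orientation: [-0.001, 0.63, 0.777, -0.0]
wrist_force: [-0.1, 0.0, 0.3]
finger_gap: 0.0399
shift mm [  -2.8 -153.5    7.7] turn z 0.4 cur psi 102.0 tcp [ 0.6496 -0.2655  0.2075] q [-0.5   0.58  0.4   1.39  0.    0.86] gap 0.0399 F [-0.1  0.   0.3] t 22.9
brass 144 (array([611.8, -17.8]), array([ 42. , 117.1]), 101.6)
round (array([433.9,  29.1]), array([54.3, 54.5]), 46.6)
top ob dome [0.064  0.0665 0.068 ] [0.5805 0.0575 0.0636] 83
top cr dome [0.0636 0.0675 0.0683] [ 0.6111 -0.0944  0.0633] 80
side ob dome [0.0627 0.065  0.0673] [0.5784 0.0605 0.0619] 42
side cr dome [0.0628 0.0651 0.0669] [ 0.6097 -0.0916  0.0612] 31
```

View pics/f.png

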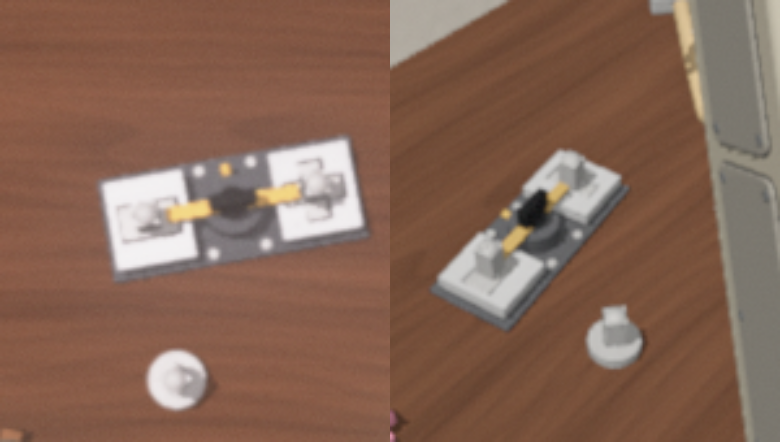

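The bar lies along the holder over both feet, with both dies seated and upright. The robot is clear of everything, so I'm handing in.

```bash
python3 -c "
from workcell import env
print(env.hand_in())"
```

```text
the job is handed in; nothing more can be done
None
```

I lowered the oblong die and the steel cross die into their own pockets, and turned the keeper knob clockwise about 68° to its locked position. I then drew the arm clear and handed in at about 23 s of the 67 s allowed; the hand-in reported no verdict.

- **Dies:** depth from both cameras put the dome tops at about 66 mm, as expected when fully home. In the top view the die centres came out within about 1.5 mm of the pocket centres. The side view read about 4 mm off for both; I put this down to that camera seeing only the near faces. Both dies look upright.
- **Keeper:** the brass bar lies along the holder at 101.6°, the same as the holder's axis, and it stayed there after I let go. The measured bar outline came out too wide (42 mm) because a brass-coloured pin fell into the mask.
- **Bystanders:** the round die was re-measured within 1 mm of its start. I did not re-measure the hammer and bowl. The arm did not knowingly go near the bowl, and its final move towards the hammer's side was at a tool height of about 0.2 m.

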